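Focus the bench magnifier on the sprig mould by three clicks and hold it

TASK

Swing the arm of the bench magnifier round until its lens stands centred over the round sprig mould, and tip the lens down level, home against its stop. Then take the focus lever by its tall upright handle and advance it (clockwise seen from above) exactly three clicks from rest, never over a fourth; it springs back when let go, so finish while still holding the handle at the third click, with the lens still level over the mould. Leave the mould, the piece of clay tube and the clay ball where they lie.

Things in the scene. Friction and masses are not known exactly. Their poses are not given: they have to be found in the camera images.
- magnifier: Bench magnifier's fixed round iron foot (130 mm across, 20 high), 23 mm pillar in its middle. Origin: middle of the underside, on the pillar axis, about which lens arm and focus lever turn; z up; the arm points along -x when lens_swivel is 0. Under the lever, 7 pins (8 mm thick, 14 tall) stand in an arc of 45 mm radius, 0.25 rad apart: they make the clicks. Dark metal; the two grips are black.
- lens_swivel (a joint): Swing of the lens arm about the pillar (rad), positive counter-clockwise from above, range -1.4 to 1.1; starts parked at about -1.3 to -1.05, beside the lever; light friction, stays where left (about 1.2 N at the knob).
- lens_tilt (a joint): Tilt of the lens in its yoke (rad): 0 = level, on its stop; positive = the edge farther from the pillar stands up; to 1.0. Stays where left; about 1.3 N down on the raised edge turns it.
- swivel_knob (a point): Grip point of the round upright finger knob on the lens arm (14 mm thick), 52 mm from the pillar axis; the point lies 30 mm above the arm's middle (25 mm above its upper face) and 16 mm below the knob's top, 155 mm above the table before focusing.
- lens_center (a point): Middle of the round lens (rim 72 mm across, 10 mm thick), 110 mm from the pillar axis, 125 mm above the table before focusing; the tilt axis passes through it, level and square to the arm. The yoke holds it on both sides (96 mm over the yoke), leaving the outer edge free.
- lens_outer_edge (a point): Upper face of the lens rim at the edge farthest from the pillar, 31 mm from the lens middle: the place to press the lens level from above.
- focus_lever (a joint): Lever about the pillar (rad): 0 = rest stop, positive clockwise from above, far stop 1.25. A click every 0.25: a sprung plunger seats between the next two pins; the third click is at 0.75. A click lifts the lens 3 mm. The push at the handle is 7-9 N just after leaving a click, fades to 2-4 N over the pin and jumps back up as the next click seats; let go, it springs back to 0.
- lever_handle: The focus lever's black round upright handle (its sleeve turns freely on its pin), 14 mm thick, 72 mm tall, 85 mm from the pillar axis. Origin: centre of its foot, 45 mm above the table; z up. At rest the lever points 65 degrees counter-clockwise from the magnifier's +x axis (seen from above).
- handle_grip (a point): Grip point on the lever handle, on its axis, 22 mm below its top, 95 mm above the table.
- sprig_mould: The piece to be looked at: round solid plaster sprig mould, a flat light brown disc 66 mm across and 34 mm high, loose on the table in one of three places round the magnifier, 110 mm from its pillar. Origin: centre of the underside.
- tube_offcut: Bystander: short hollow dark clay tube, 53 mm across, 50 mm high, loose, in another of the three places. Origin: centre of the underside.
- clay_ball: Bystander: dark clay ball with a flattened foot, 58 mm across, 53 mm high, loose, in the third place. Origin: centre of the underside.

How it is judged:
By the outcome, as a careful person would: the job done as asked, in the order asked, and still so for the second after the job is handed in, while the arm keeps its last pose, push and grip.
It also fails if it takes over 64 s, if anything falls off the work surface, if the arm or the gripper's body presses on something with over 40 N, if the wrist force passes 120 N, or if a joint passes its speed limit or range.

ROBOT

A 6-joint arm with a two-finger parallel gripper is mounted at the origin on a cart in front of the work surface, level with it; the furniture and walls round the work are solid. World frame = base frame: x ahead of the robot, y to its left, z up, the work surface at z = 0. Lengths are in mm, angles in rad, forces in N, time in s.
With the tool pointing down it reaches from about 350 to 775 mm from the base axis. Payload 7.3 kg.
Tool frame: the origin (TCP) lies at the very end of the fingers, on their centre line; the grasp point (between the pads) lies 19 mm behind it; z points along the fingers, y is the line along which they close (so a half turn about z gives the same grasp; the last joint's range is limited). The gripper opens to 92 mm and grips with 3 to 60 N. Pads are 19 mm wide; open, the fingers measure 130 mm over their backs; the gripper's body (75 mm by 190 mm) begins 47 mm behind the grasp point.
Start: joints at [0.962, 0.342, 1.524, -0, 1.275, -0.146], TCP at [234.378, 469.8, 226.741] pointing down, gripper open.
Joint ranges: [-2.53, 2.53], [-0.77, 2.02], [0.04, 2.7], [-1, 4.14], [0.28, 2.66], [-3.11, 3.11]. Speed limits (rad/s): [2.57, 2.57, 3.14, 3.14, 3.14, 3.14].

INTERFACE

Orientations are given as [roll, pitch, yaw] about the fixed x, y, z axes, in that order (R = Rz(yaw) Ry(pitch) Rx(roll)).
In Python, from plant import * gives the robot as it stands.
- The arm moves only by the tool arm_command, never from a script. Its arguments are lists of equal length, an entry for each row: "gripper": the finger opening in mm, from 0 to 91.8; "dp": the shift along the tool's x, y, z in units of 25 mm (1.0 is 25 mm), a list of three; "twist": the turn about the tool's z in units of 5 degrees (1.0 is 5 degrees). A call has exactly 5 rows; each row shifts and turns the commanded pose from where the row before left it, along the tool's axes as they then stand; what a row does not reach is not made up. A row lasts 1/8 s, in which the tool goes at most 62.5 mm and 10.7 degrees, less where a joint would pass 70% of its speed; a pose out of reach is approached as far as the arm can. A call is refused whole if a number of a shift passes 1 or a number of a turn 1, either way. A call with a gripper value outside its range is refused whole. The fingers move at their own pace and stop on an object; the grip force is fixed at half the most. Time passes only in rows, so rows that do not move let the fingers close, or fill a call up. It gives the time, the measured TCP pose, the force, the opening and the grip force at its end, in the units of the state.
- get_obs(): the state, without advancing time (a new reading comes with each control period).
- capture(name): name is "side" or "top" or "wrist"; returns the picture (420x560x3 uint8, red, green, blue); there is no depth.
- get_calibration(name): a dict with "mtx" (3x3 intrinsics, pixels), "position" and "attitude" of the camera in the world; the wrist camera has in their place "mount" (4x4, takes a point from camera to tool coordinates, whose origin is the TCP and whose axes are the flange's). Camera axes: x right, y down, z forward; pixel columns grow to the right and rows downward; lengths in mm; the calibration is good to about 2 mm. A picture is of the moment at which its call begins: read the wrist's pose just before it. get_calibration takes no time and is no camera call.
- close_job(): hands the job in; it is judged then, once.
The state is a dict: "time": time; "joint_positions": joint angles; "dq": joint speeds; "tau": joint torques, N m; "tool_pos": TCP position; "tcp_rot": TCP orientation; "contact_force": force on the tool from outside, world axes, zero at the start; "moment": the same for the moment, N m; "grip_width": finger opening in mm; "finger_force": force on a finger pad.
Only numpy, scipy, OpenCV 4.12 (cv2) and the standard library are available. Lean on these libraries where they do the work, as an engineer would, in place of code of your own. Each camera call takes 0.05 s, during which the arm holds its last target. There are 200 camera calls.

## Working session

There is one attempt and no reset: what is moved stays moved. The work goes in short steps, Python scripts to look and compute and a tool call to move; the robot and the scene stay as the last step left them, time stands still between calls to the robot, and variables do not carry over. Pictures are saved under pics/ and viewed, at most 10 in all, crops included, and the job is handed in when it is done.

Besides the shell and the picture viewer there is one more tool, called by a JSON object that holds its "name" and its "arguments", one argument or row to a line. arm_command: Moves the arm, as the interface text tells. Its arguments: {"type":"object","properties":{"gripper":{"type":"array"},"dp":{"type":"array"},"twist":{"type":"array"}},"required":["gripper","dp","twist"]}

```bash
mkdir -p pics; ls
python3 - <<'E'
from plant import *
import cv2,numpy as np
o=get_obs();print({k:np.round(v,3) for k,v in o.items()})
for n in("side","top"):
    cv2.imwrite(f"pics/{n}0.png",capture(n)[:,:,::-1]);print(n,get_calibration(n))
print(get_calibration("wrist"))
E
```

```text
pics
{'time': np.float64(0.0), 'joint_positions': array([ 0.962,  0.343,  1.525, -0.   ,  1.275, -0.146]), 'dq': array([ 0.,  0.,  0., -0.,  0.,  0.]), 'tau': array([-1.0000e-03, -4.3124e+01, -2.4422e+01,  7.2000e-02,  5.6000e-02,
       -0.0000e+00]), 'tool_pos': array([234.129, 469.448, 226.033]), 'tcp_rot': array([-3.14 , -0.   ,  2.679]), 'contact_force': array([0.724, 0.148, 0.608]), 'moment': array([-0.009, -0.001, -0.026]), 'finger_force': np.float64(0.0), 'grip_width': np.float64(91.763)}
side {'mtx': array([[388.72486346,   0.        , 283.5382388 ],
       [  0.        , 388.72486346, 205.31164816],
       [  0.        ,   0.        ,   1.        ]]), 'position': array([658.26587759, 464.49198019, 845.09791968]), 'attitude': array([-2.60358441, -0.0088813 ,  2.83945791])}
top {'mtx': array([[513.1795638 ,   0.        , 277.94323881],
       [  0.        , 513.1795638 , 220.27981064],
       [  0.        ,   0.        ,   1.        ]]), 'position': array([377.97903814,  74.73226592, 937.9988232 ]), 'attitude': array([-2.95480311,  0.01099663, -1.58563724])}
{'mtx': array([[312.96422561,   0.        , 276.52243022],
       [  0.        , 312.96422561, 213.06895869],
       [  0.        ,   0.        ,   1.        ]]), 'mount': array([[ 6.25707958e-04, -9.55097430e-01, -2.96291256e-01,
         7.89305867e+01],
       [ 9.99999273e-01,  2.92317390e-04,  1.16951111e-03,
         7.08839420e-02],
       [-1.03038597e-03, -2.96291772e-01,  9.55096919e-01,
        -1.57282798e+02],
       [ 0.00000000e+00,  0.00000000e+00,  0.00000000e+00,
         1.00000000e+00]])}
```

View pics/side0.png

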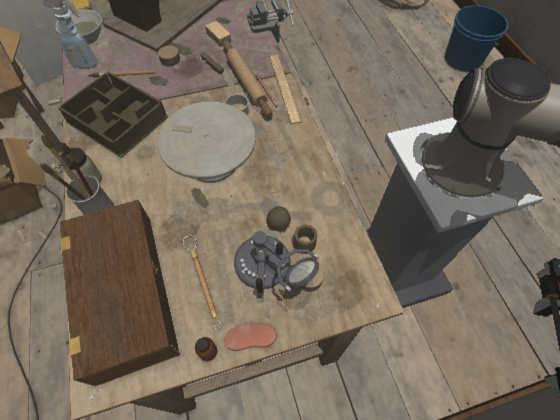

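View pics/top0.png

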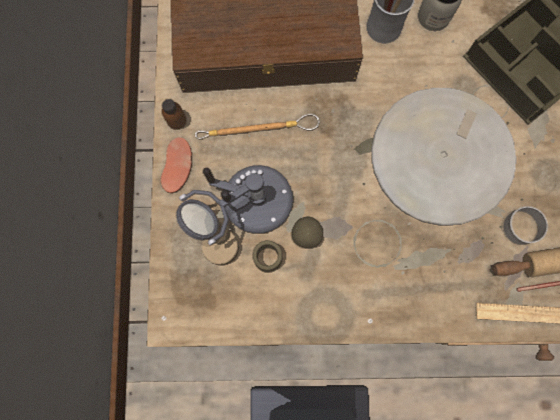

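The side view shows the foot at about (263,262) with the lens at (300,270). In the top view the foot is at (260,198), the lens at (202,217), the lever handle near (210,175), the mould at (222,248), the tube at (268,256) and the ball at (307,232). I'll zoom in on both.

```bash
python3 - <<'E'
import cv2,numpy as np
t=cv2.imread("pics/top0.png")[150:290,160:335];s=cv2.imread("pics/side0.png")[195:310,215:345]
cv2.imwrite("pics/tc.png",cv2.resize(t,None,fx=4,fy=4,interpolation=cv2.INTER_CUBIC))
cv2.imwrite("pics/sc.png",cv2.resize(s,None,fx=5,fy=5,interpolation=cv2.INTER_CUBIC))
E
cat > h.py <<'E'
import numpy as np,cv2
from scipy.spatial.transform import Rotation as R
from plant import *
def cam(n,o=None):
    c=get_calibration(n)
    if n=="wrist":
        T=np.eye(4);T[:3,:3]=R.from_euler('xyz',o["tcp_rot"]).as_matrix();T[:3,3]=o["tool_pos"]
        T=T@c["mount"];return c["mtx"],T[:3,:3],T[:3,3]
    return c["mtx"],R.from_euler('xyz',c["attitude"]).as_matrix(),c["position"]
def plane(C,uv,z):
    K,A,p=C;d=A@np.linalg.solve(K,[uv[0],uv[1],1]);return p+d*(z-p[2])/d[2]
def proj(C,X):
    K,A,p=C;q=K@(A.T@(np.array(X,float)-p));return q[:2]/q[2]
def tri(C1,a,C2,b):
    M=[];v=[]
    for C,uv in((C1,a),(C2,b)):
        d=C[1]@np.linalg.solve(C[0],[*uv,1]);d/=np.linalg.norm(d);P=np.eye(3)-np.outer(d,d);M.append(P);v.append(P@C[2])
    X=np.linalg.lstsq(np.vstack(M),np.hstack(v),rcond=None)[0];return X
E
```

```text
(no output)
```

View pics/tc.png

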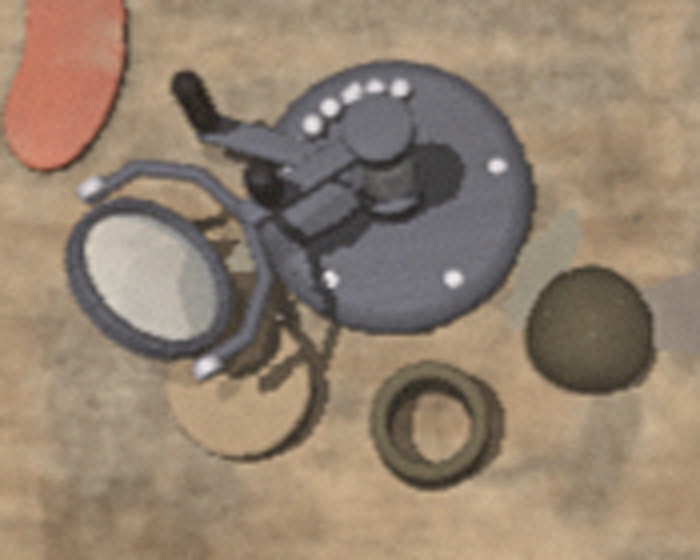

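View pics/sc.png

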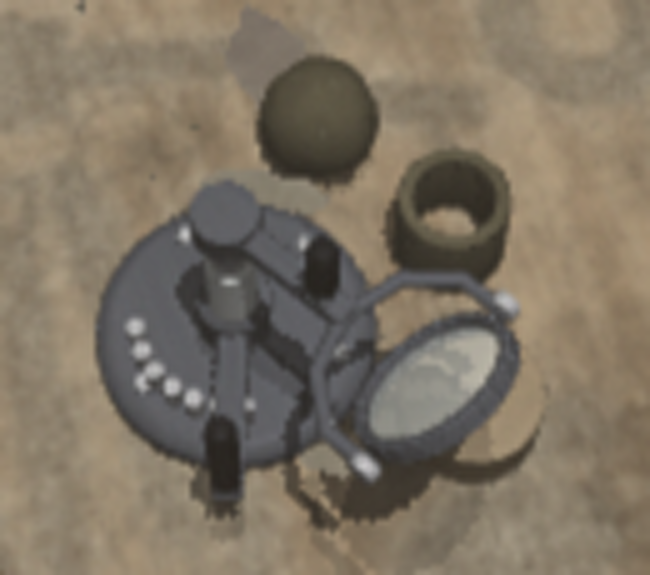

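In the top crop the handle top is at (187,80), the knob top at (264,178), the pillar cap at (378,130) and the lens middle at (148,280); the lower rim of the mould runs round (243,455). The side crop shows the same: handle top (222,422), knob (322,245), pillar cap (226,215), lens (438,387).

Run:
```python
from h import *
from scipy.optimize import least_squares
T=cam("top");S=cam("side")
t=lambda u,v:(160+u/4-.4,150+v/4-.4); s=lambda u,v:(215+u/5-.4,195+v/5-.4)
for n,a,b in [("cap",(378,130),(226,215)),("handletop",(187,80),(222,422)),("handlefoot",(208,126),(226,490)),("knobtop",(262,176),(321,245)),("lens",(148,280),(438,387)),("screwL",(90,188),(366,466)),("screwR",(207,368),(508,304))]:
    X=tri(T,t(*a),S,s(*b));print(n,X.round(1),(proj(T,X)-t(*a)).round(1),(proj(S,X)-s(*b)).round(1))
im=cv2.imread("pics/top0.png");sd=cv2.imread("pics/side0.png")
# foot outline (z=0..20) lower/right visible arc top face z=20
def fit(C,pts,z,r):
    P=np.array([plane(C,p,z)[:2] for p in pts]);f=least_squares(lambda c:np.hypot(*(P-c).T)-r,P.mean(0)+[0,1]);return f.x.round(1),f.fun.round(1)
print("foot",fit(T,[t(*p) for p in [(390,60),(470,84),(520,140),(533,200),(290,100)]],20,65))
print("foot0",fit(T,[t(*p) for p in [(533,215),(515,270),(470,314),(410,332),(350,318)]],10,65))
print("footS",fit(S,[s(*p) for p in [(98,330),(105,290),(130,240),(165,212),(105,390),(130,425)]],20,65))
print("mouldT",fit(T,[t(*p) for p in [(170,395),(182,420),(205,443),(240,456),(275,447),(300,420),(312,385)]],34,33))
print("mouldS",fit(S,[s(*p) for p in [(546,395),(537,425),(515,447),(490,456),(460,458)]],34,33))
```

```text
cap [594.4 119.  131.7] [ 0.1 -0.1] [0.1 0. ]
handletop [619.4 198.9 120.5] [-0.2  0.3] [-0.3 -0.1]
handlefoot [621.2 200.6  43.3] [ 0. -0.] [0. 0.]
knobtop [566.5 161.3 171.6] [ 0.2 -0.3] [0.2 0.1]
lens [534.8 212.5 126.5] [ 0. -0.] [0. 0.]
screwL [572.1 235.9 130.9] [-0.1  0.1] [-0.1 -0. ]
screwR [497.8 188.3 129.2] [-0.2  0.2] [-0.2 -0.1]
foot (array([592.7, 119.7]), array([-0.1, -0.4,  0.2,  0.5,  0.5]))
foot0 (array([596.7, 116.5]), array([-1.7,  0.3,  1.3,  0.9, -2. ]))
footS (array([594.7, 119.3]), array([-2. , -1.8,  1. ,  1.7,  1.1,  1.6]))
mouldT (array([507. , 185.9]), array([-0.6, -1.2, -0.6,  1.2,  0.9, -1. , -1.5]))
mouldS (array([504.8, 184.2]), array([-0. ,  0.2,  0.1, -0.4,  0.3]))
```

```bash
cat >> h.py <<'E'
def go(x,y,z,yaw=None):
    o=get_obs();p=o["tool_pos"];r=o["tcp_rot"]
    M=R.from_euler('xyz',r).as_matrix();d=M.T@(np.array([x,y,z])-p)/25
    print("t",round(float(o["time"]),2),"pos",p.round(1),"yaw",round(np.degrees(r[2]),1),"F",o["contact_force"].round(1),"w",o["grip_width"].round(1))
    print("units",d.round(2),"rows>=",np.abs(d).max().round(1), "twist units",None if yaw is None else round(-((yaw-np.degrees(r[2])+180)%360-180)/5,2))
E
python3 -c "
from h import *
go(566,161.5,226,143.5)"
```

```text
Traceback (most recent call last):
  File "h.py", line 22, in go
    print("t",round(float(o["time"]),2),"pos",p.round(1),"yaw",round(np.degrees(r[2]),1),"F",o["contact_force"].round(1),"w",o["grip_width"].round(1))
                                                                                                                             ^^^^^^^^^^^^^^^^^^^^^
AttributeError: 'float' object has no attribute 'round'
```

```bash
sed -i 's/o\["grip_width"\].round(1)/round(float(o["grip_width"]),1)/' h.py
python3 -c "
from h import *
go(566,161.5,226,143.5)"
```

```text
t 0.1 pos [234.2 469.5 226.1] yaw 153.5 F [ 0.2 -0.1  0.5] w 91.9
units [-1.738e+01 -5.100e+00  1.000e-02] rows>= 17.4 twist units 2.0
```

{"name": "arm_command", "arguments": {
  "gripper": [60, 50, 40, 40, 40],
  "dp": [
    [-0.87, -0.255, 0],
    [-0.87, -0.255, 0],
    [-0.87, -0.255, 0],
    [-0.87, -0.255, 0],
    [-0.87, -0.255, 0]
  ],
  "twist": [0, 0, 0, 0, 0]
}}

```text
time: 0.72
tool_pos: [317.8, 392.0, 226.4]
tcp_rot: [-3.141, -0.0, 2.679]
contact_force: [-0.4, 0.6, -0.6]
grip_width: 46.6
finger_force: 0.0
```

{"name": "arm_command", "arguments": {
  "gripper": [40, 40, 40, 40, 40],
  "dp": [
    [-0.87, -0.255, 0],
    [-0.87, -0.255, 0],
    [-0.87, -0.255, 0],
    [-0.87, -0.255, 0],
    [-0.87, -0.255, 0]
  ],
  "twist": [0, 0, 0, 0, 0]
}}

```text
time: 1.35
tool_pos: [400.8, 315.0, 226.4]
tcp_rot: [-3.141, -0.001, 2.679]
contact_force: [-0.0, 0.2, -0.7]
grip_width: 39.9
finger_force: 0.0
```

{"name": "arm_command", "arguments": {
  "gripper": [40, 40, 40, 40, 40],
  "dp": [
    [-0.87, -0.255, 0],
    [-0.87, -0.255, 0],
    [-0.87, -0.255, 0],
    [-0.87, -0.255, 0],
    [-0.87, -0.255, 0]
  ],
  "twist": [0, 0, 0, 0, 0]
}}

```text
time: 1.98
tool_pos: [483.9, 238.0, 226.3]
tcp_rot: [-3.141, -0.001, 2.679]
contact_force: [1.2, 0.4, -0.1]
grip_width: 39.9
finger_force: 0.0
```

{"name": "arm_command", "arguments": {
  "gripper": [40, 40, 40, 40, 40],
  "dp": [
    [-0.87, -0.255, 0],
    [-0.87, -0.255, 0],
    [-0.87, -0.255, 0],
    [0, 0, 0],
    [0, 0, 0]
  ],
  "twist": [0, 0, 0, 1, 1]
}}

```text
time: 2.6
tool_pos: [534.2, 191.5, 226.5]
tcp_rot: [-3.141, -0.0, 2.501]
contact_force: [0.0, -0.3, 0.6]
grip_width: 39.8
finger_force: 0.0
```

Run:
```python
from h import *
o=get_obs()
W=capture("wrist");cv2.imwrite("pics/w1.png",W[:,:,::-1])
C=cam("wrist",o)
go(566,161.5,137,143.5)
for n,X in [("knob",(566,161.5,171)),("cap",(594,119,132)),("mould",(506,185.3,34)),("handle",(619.9,199.5,117))]: print(n,proj(C,X).round(0))
```

```text
t 2.65 pos [534.1 191.7 226.6] yaw 143.1 F [-0.8  0.9  0.2] w 39.8
units [-1.75 -0.2   3.58] rows>= 3.6 twist units -0.08
knob [269. 284.]
cap [252. 308.]
mould [256. 172.]
handle [337. 274.]
```

View pics/w1.png

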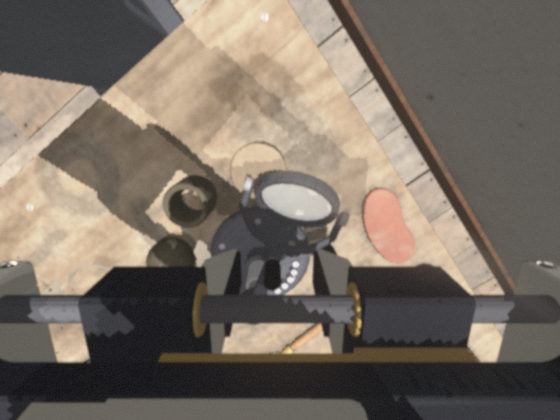

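The wrist view shows the black knob between the fingers at about (271,274), the mould rim at (257,165) and the lens at (297,198). All agree with my estimates. Next I go over the knob, descend and close.

{"name": "arm_command", "arguments": {
  "gripper": [40, 40, 40, 40, 40],
  "dp": [
    [-0.88, -0.1, 0],
    [-0.87, -0.1, 0],
    [0, 0, 0.4],
    [0, 0, 0.5],
    [0, 0, 0.5]
  ],
  "twist": [0, 0, 0, 0, 0]
}}

```text
time: 3.28
tool_pos: [565.0, 162.5, 190.4]
tcp_rot: [-3.141, -0.001, 2.505]
contact_force: [0.8, 0.0, 0.2]
grip_width: 40.1
finger_force: 0.0
```

Run:
```python
from h import *
go(566,161.5,137,143.5)
```

```text
t 3.27 pos [565.  162.5 190.4] yaw 143.5 F [0.8 0.  0.2] w 40.1
units [-0.06 -0.01  2.14] rows>= 2.1 twist units 0.0
```

{"name": "arm_command", "arguments": {
  "gripper": [40, 40, 40, 40, 40],
  "dp": [
    [-0.06, 0, 0.5],
    [0, 0, 0.5],
    [0, 0, 0.5],
    [0, 0, 0.5],
    [0, 0, 0.1]
  ],
  "twist": [0, 0, 0, 0, 0]
}}

```text
time: 3.9
tool_pos: [566.3, 161.4, 138.1]
tcp_rot: [-3.14, -0.001, 2.504]
contact_force: [-0.5, -1.1, 0.3]
grip_width: 39.9
finger_force: 0.0
```

{"name": "arm_command", "arguments": {
  "gripper": [30, 20, 10, 8, 8],
  "dp": [
    [0, 0, 0],
    [0, 0, 0],
    [0, 0, 0],
    [0, 0, 0],
    [0, 0, 0]
  ],
  "twist": [0, 0, 0, 0, 0]
}}

```text
time: 4.53
tool_pos: [567.1, 161.7, 139.6]
tcp_rot: [3.141, 0.0, 2.504]
contact_force: [-0.7, 1.9, 1.6]
grip_width: 13.0
finger_force: 30.0
```

Run:
```python
from h import *
P=np.array([594.2,119.2]);o=get_obs();q=o["tool_pos"][:2]-P;print(np.hypot(*q),np.degrees(np.arctan2(q[1],q[0])))
for a in(130,137,143.3):
    a=np.radians(a);go(*(P+np.hypot(*q)*np.array([np.cos(a),np.sin(a)])),o["tool_pos"][2])
```

```text
50.387297220211266 122.56155718557243
t 4.53 pos [567.1 161.7 139.6] yaw 143.5 F [-0.7  1.9  1.6] w 13.0
units [ 0.08 -0.25 -0.  ] rows>= 0.2 twist units None
t 4.53 pos [567.1 161.7 139.6] yaw 143.5 F [-0.7  1.9  1.6] w 13.0
units [ 0.12 -0.49 -0.  ] rows>= 0.5 twist units None
t 4.53 pos [567.1 161.7 139.6] yaw 143.5 F [-0.7  1.9  1.6] w 13.0
units [ 0.13 -0.71 -0.  ] rows>= 0.7 twist units None
```

{"name": "arm_command", "arguments": {
  "gripper": [8, 8, 8, 8, 8],
  "dp": [
    [0.04, -0.12, 0],
    [0.04, -0.13, 0],
    [0.02, -0.12, 0],
    [0.02, -0.12, 0],
    [0.01, -0.12, 0]
  ],
  "twist": [0, 0, 0, 0, 0]
}}

```text
time: 5.15
tool_pos: [555.3, 153.0, 139.8]
tcp_rot: [3.138, -0.001, 2.505]
contact_force: [0.6, 10.0, 3.1]
grip_width: 13.1
finger_force: 30.0
```

Run:
```python
from h import *
P=np.array([594.2,119.2]);o=get_obs();q=o["tool_pos"][:2]-P;print(np.hypot(*q),np.degrees(np.arctan2(q[1],q[0])))
a=np.radians(143.3);go(*(P+51*np.array([np.cos(a),np.sin(a)])),o["tool_pos"][2])
```

```text
51.52478670467113 138.99365678878473
t 5.15 pos [555.3 153.  139.8] yaw 143.5 F [ 0.6 10.   3.1] w 13.1
units [-0.01 -0.15 -0.  ] rows>= 0.2 twist units None
```

{"name": "arm_command", "arguments": {
  "gripper": [8, 8, 8, 8, 8],
  "dp": [
    [0, -0.08, 0],
    [0, -0.06, 0],
    [0, 0, 0],
    [0, 0, 0],
    [0, 0, 0]
  ],
  "twist": [0, 0, 0, 0, 0]
}}

```text
time: 5.78
tool_pos: [552.5, 150.3, 139.8]
tcp_rot: [3.139, -0.002, 2.505]
contact_force: [-1.7, 9.6, 3.9]
grip_width: 13.3
finger_force: 30.0
```

Run:
```python
from h import *
P=np.array([594.2,119.2]);o=get_obs();q=o["tool_pos"][:2]-P;print(np.hypot(*q),np.degrees(np.arctan2(q[1],q[0])),o["contact_force"].round(1))
t=capture("top");s=capture("side")
cv2.imwrite("pics/t2.png",t[:,:,::-1]);cv2.imwrite("pics/s2.png",s[:,:,::-1])
a=cv2.resize(t[190:280,180:280],None,fx=4,fy=4,interpolation=cv2.INTER_CUBIC);b=cv2.resize(s[220:310,250:350],None,fx=4,fy=4,interpolation=cv2.INTER_CUBIC)
cv2.imwrite("pics/c2.png",np.hstack([a,b])[:,:,::-1])
```

```text
52.01485063343911 143.23390258370804 [-1.7  9.6  3.9]
```

View pics/c2.png

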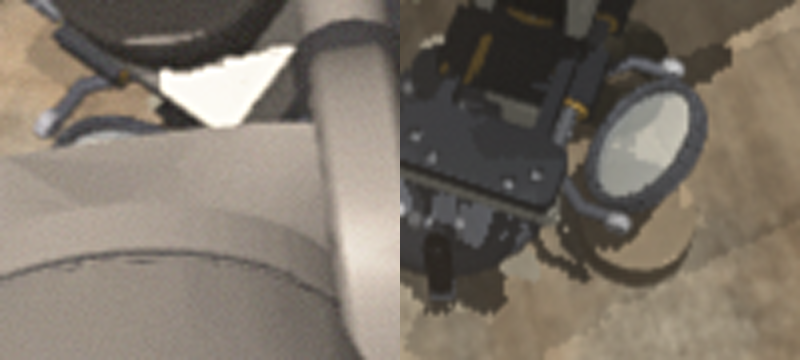

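The side half of the picture shows the yoke screws at (672,68) and (620,222), the lens middle at (649,141), and the mould's lower rim round (640,280). The top view is blocked by the arm. I'll check the lens centre against the mould.

Run:
```python
from h import *
S=cam("side");P=np.array([594.2,119.2])
s=lambda u,v:(250+(u-400)/4-.4,220+v/4-.4)
A=plane(S,s(672,68),130);B=plane(S,s(620,222),130)
for X in(A,B,(A+B)/2,plane(S,s(649,141),126)):
    q=X[:2]-P;print(X.round(1),np.hypot(*q).round(1),np.degrees(np.arctan2(q[1],q[0])).round(1))
from scipy.optimize import least_squares
Q=np.array([plane(S,s(*p),34)[:2] for p in [(697,215),(690,245),(670,264),(645,272),(620,268)]])
print(least_squares(lambda c:np.hypot(*(Q-c).T)-33,Q.mean(0)).x)
```

```text
[480.8 150.5 130. ] 117.7 164.6
[533.  221.1 130. ] 118.9 121.0
[506.9 185.8 130. ] 109.8 142.7
[504.6 183.6 126. ] 110.3 144.3
[505.44595009 186.82867871]
```

{"name": "arm_command", "arguments": {
  "gripper": [20, 30, 40, 40, 40],
  "dp": [
    [0, 0, 0],
    [0, 0, 0],
    [0, 0, 0],
    [0, 0, -0.4],
    [0, 0, -0.6]
  ],
  "twist": [0, 0, 0, 0, 0]
}}

```text
time: 6.5
tool_pos: [553.0, 148.1, 164.9]
tcp_rot: [-3.141, -0.0, 2.504]
contact_force: [0.5, -0.1, -0.3]
grip_width: 39.7
finger_force: 0.0
```

{"name": "arm_command", "arguments": {
  "gripper": [40, 20, 0, 0, 0],
  "dp": [
    [0, 0, -0.8],
    [0, 0, -0.8],
    [0, 0, 0],
    [0, 0, 0],
    [0, 0, 0]
  ],
  "twist": [0, 0, 0, 0, 0]
}}

```text
time: 7.12
tool_pos: [552.6, 148.2, 203.4]
tcp_rot: [-3.141, -0.001, 2.504]
contact_force: [0.6, 0.4, 0.3]
grip_width: 4.6
finger_force: 0.0
```

Run:
```python
from h import *
P=np.array([594.2,119.2]);a=np.radians(143.3)
go(*(P+138*np.array([np.cos(a),np.sin(a)])),185)
```

```text
t 7.12 pos [552.6 148.2 203.4] yaw 143.5 F [0.6 0.4 0.3] w 4.6
units [3.49 0.08 0.74] rows>= 3.5 twist units None
```

{"name": "arm_command", "arguments": {
  "gripper": [0, 0, 0, 0, 0],
  "dp": [
    [0.8, 0.02, 0],
    [0.8, 0.02, 0],
    [0.8, 0.02, 0],
    [0.7, 0.02, 0.3],
    [0, 0, 0.4]
  ],
  "twist": [0, 0, 0, 0, 0]
}}

```text
time: 7.75
tool_pos: [490.9, 197.0, 186.5]
tcp_rot: [3.141, 0.0, 2.506]
contact_force: [0.8, -0.6, -0.6]
grip_width: 0.3
finger_force: 0.0
```

Run:
```python
from h import *
P=np.array([594.2,119.2]);a=np.radians(143.3)
go(*(P+128*np.array([np.cos(a),np.sin(a)])),131)
s=capture("side");t=capture("top")
a=cv2.resize(t[190:280,180:280],None,fx=4,fy=4,interpolation=cv2.INTER_CUBIC);b=cv2.resize(s[220:310,250:350],None,fx=4,fy=4,interpolation=cv2.INTER_CUBIC)
cv2.imwrite("pics/c3.png",np.hstack([a,b])[:,:,::-1])
```

```text
t 7.75 pos [490.9 197.  186.5] yaw 143.6 F [ 0.8 -0.6 -0.6] w 0.3
units [-0.05 -0.03  2.22] rows>= 2.2 twist units None
```

View pics/c3.png

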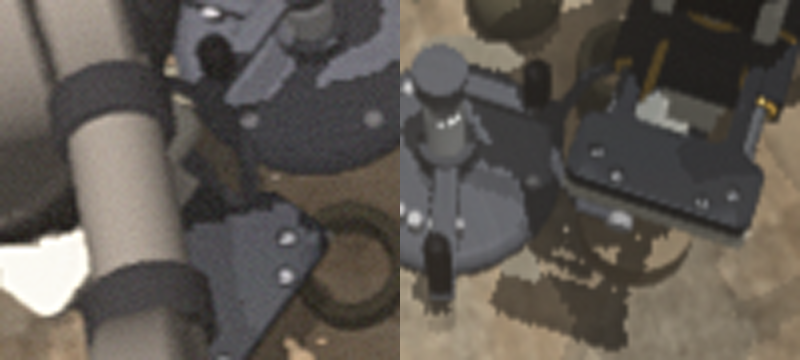

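The gripper is over the lens edge and the near yoke screw is still at about (620,217) in the side half, so the arm has shifted about a degree at most. I'm pressing down now.

{"name": "arm_command", "arguments": {
  "gripper": [0, 0, 0, 0, 0],
  "dp": [
    [0, 0, 0.4],
    [0, 0, 0.4],
    [0, 0, 0.4],
    [0.1, 0, 0.3],
    [0.1, 0, 0.3]
  ],
  "twist": [0, 0, 0, 0, 0]
}}

```text
time: 8.48
tool_pos: [487.2, 199.8, 141.9]
tcp_rot: [3.141, -0.002, 2.504]
contact_force: [-2.9, 3.1, 5.0]
grip_width: 0.6
finger_force: 2.5
```

{"name": "arm_command", "arguments": {
  "gripper": [0, 0, 0, 0, 0],
  "dp": [
    [0.1, 0, 0.15],
    [0.1, 0, 0.1],
    [0, 0, 0.1],
    [0, 0, 0],
    [0, 0, 0]
  ],
  "twist": [0, 0, 0, 0, 0]
}}

```text
time: 9.1
tool_pos: [484.1, 201.8, 132.9]
tcp_rot: [-3.142, 0.0, 2.504]
contact_force: [0.2, 0.4, 0.0]
grip_width: 0.3
finger_force: 0.1
```

{"name": "arm_command", "arguments": {
  "gripper": [0, 0, 0, 0, 0],
  "dp": [
    [0, 0, 0.08],
    [0, 0, 0.06],
    [0, 0, 0.04],
    [0, 0, 0.04],
    [0, 0, 0]
  ],
  "twist": [0, 0, 0, 0, 0]
}}

```text
time: 9.72
tool_pos: [483.9, 202.4, 128.2]
tcp_rot: [3.141, -0.0, 2.504]
contact_force: [-4.0, 2.8, 8.0]
grip_width: 0.5
finger_force: 4.0
```

{"name": "arm_command", "arguments": {
  "gripper": [0, 0, 0, 0, 0],
  "dp": [
    [0, 0, 0.06],
    [0, 0, 0.04],
    [0, 0, 0],
    [0, 0, 0],
    [0, 0, 0]
  ],
  "twist": [0, 0, 0, 0, 0]
}}

```text
time: 10.35
tool_pos: [484.0, 203.0, 126.7]
tcp_rot: [3.139, 0.0, 2.504]
contact_force: [-5.2, 4.0, 14.9]
grip_width: 0.5
finger_force: 7.1
```

{"name": "arm_command", "arguments": {
  "gripper": [0, 0, 0, 0, 0],
  "dp": [
    [0, 0, -0.3],
    [0, 0, -0.8],
    [0, 0, -0.9],
    [0, 0, -0.9],
    [0, 0, -0.4]
  ],
  "twist": [0, 0, 0, 0, 0]
}}

```text
time: 10.98
tool_pos: [484.5, 201.8, 208.4]
tcp_rot: [3.14, 0.001, 2.504]
contact_force: [0.7, 0.0, -0.1]
grip_width: 0.5
finger_force: 0.0
```

Run:
```python
from h import *
go(619.5,199.5,205,50)
go(619.5,199.5,205,230)
```

```text
t 10.97 pos [484.5 201.8 208.4] yaw 143.5 F [ 0.7  0.  -0.1] w 0.5
units [-4.4   3.14  0.15] rows>= 4.4 twist units 18.7
t 10.97 pos [484.5 201.8 208.4] yaw 143.5 F [ 0.7  0.  -0.1] w 0.5
units [-4.4   3.14  0.15] rows>= 4.4 twist units -17.3
```

{"name": "arm_command", "arguments": {
  "gripper": [10, 20, 30, 40, 40],
  "dp": [
    [-0.88, 0.63, 0],
    [-0.88, 0.63, 0],
    [-0.88, 0.63, 0],
    [-0.88, 0.63, 0],
    [-0.88, 0.62, 0]
  ],
  "twist": [0, 0, 0, 0, 0]
}}

```text
time: 11.6
tool_pos: [619.7, 199.3, 206.4]
tcp_rot: [-3.14, -0.001, 2.504]
contact_force: [1.3, -0.1, -0.2]
grip_width: 39.4
finger_force: 0.0
```

{"name": "arm_command", "arguments": {
  "gripper": [40, 40, 40, 40, 40],
  "dp": [
    [0, 0, 0],
    [0, 0, 0],
    [0, 0, 0],
    [0, 0, 0],
    [0, 0, 0]
  ],
  "twist": [-1, -1, -1, -1, -1]
}}

```text
time: 12.22
tool_pos: [618.9, 199.3, 206.4]
tcp_rot: [-3.141, -0.001, 2.943]
contact_force: [0.2, -0.1, 0.3]
grip_width: 40.4
finger_force: 0.0
```

{"name": "arm_command", "arguments": {
  "gripper": [40, 40, 40, 40, 40],
  "dp": [
    [0, 0, 0],
    [0, 0, 0],
    [0, 0, 0],
    [0, 0, 0],
    [0, 0, 0]
  ],
  "twist": [-1, -1, -1, -1, -1]
}}

```text
time: 12.85
tool_pos: [618.9, 199.4, 206.4]
tcp_rot: [-3.142, -0.001, -2.903]
contact_force: [0.0, 0.2, 0.1]
grip_width: 39.8
finger_force: 0.0
```

{"name": "arm_command", "arguments": {
  "gripper": [40, 40, 40, 40, 40],
  "dp": [
    [0, 0, 0],
    [0, 0, 0],
    [0, 0, 0],
    [0, 0, 0],
    [0, 0, 0]
  ],
  "twist": [-1, -1, -1, -1, -1]
}}

```text
time: 13.48
tool_pos: [618.9, 199.3, 206.4]
tcp_rot: [3.141, -0.001, -2.467]
contact_force: [-0.2, 0.1, -0.8]
grip_width: 39.9
finger_force: 0.0
```

{"name": "arm_command", "arguments": {
  "gripper": [40, 40, 40, 40, 40],
  "dp": [
    [0, 0, 0],
    [0, 0, 0],
    [0, 0, 0],
    [0, 0, 0],
    [0, 0, 0]
  ],
  "twist": [-1, -1, 0, 0, 0]
}}

```text
time: 14.1
tool_pos: [619.0, 199.5, 207.3]
tcp_rot: [3.141, -0.0, -2.296]
contact_force: [-0.9, -0.6, -0.8]
grip_width: 40.3
finger_force: 0.0
```

Run:
```python
from h import *
o=get_obs()
w=capture("wrist");s=capture("side");t=capture("top")
for n,x in(("w4",w),("s4",s),("t4",t)):cv2.imwrite(f"pics/{n}.png",x[:,:,::-1])
f=lambda x:cv2.resize(x,None,fx=4,fy=4,interpolation=cv2.INTER_CUBIC)
A=np.hstack([f(t[190:265,180:280]),f(s[220:295,250:350])])
B=cv2.resize(w,(400,300));B=np.hstack([B,np.zeros_like(B)])
cv2.imwrite("pics/c4.png",np.vstack([A,B])[:,:,::-1])
go(619.5,199.5,82,230)
C=cam("wrist",o)
print("handle",proj(C,(619.9,199.5,117))*400/560,"lens",proj(C,(506,185,125))*400/560)
```

```text
t 14.25 pos [619.  199.6 207.5] yaw -131.5 F [-0.4  0.6 -0.2] w 39.5
units [-0.01 -0.02  5.02] rows>= 5.0 twist units -0.31
handle [198.00950492 155.01865653] lens [272.57826295  76.53882455]
```

View pics/c4.png

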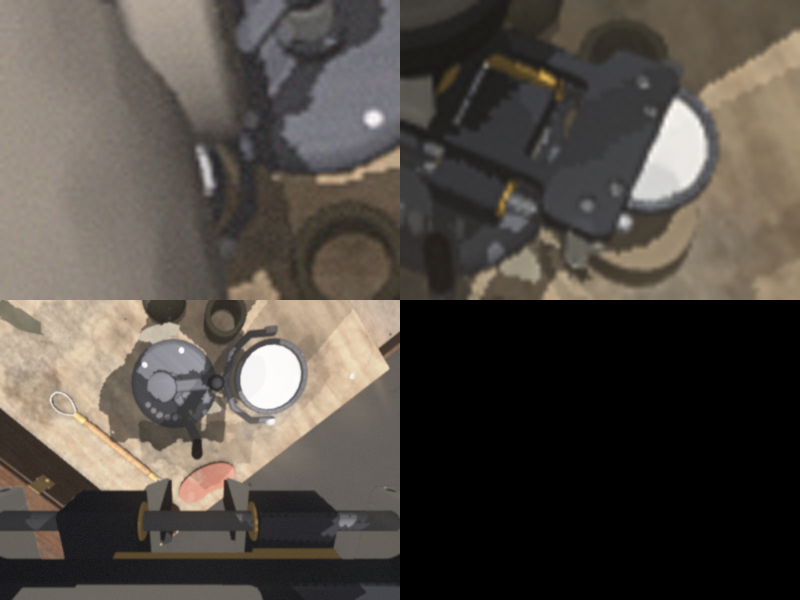

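The lens is now a level bright disc at (271,76) in the wrist panel, predicted at (272,76). The handle top is at (197,154) as expected. I'll fit the lens centre accurately.

Run:
```python
from h import *
o=get_obs();C=cam("wrist",o);P=np.array([594.2,119.2])
w=cv2.imread("pics/w4.png");m=(w.min(2)>185).astype(np.uint8)
n,l,st,ce=cv2.connectedComponentsWithStats(m)
for i in range(1,n):
    if st[i,4]>1500 and abs(ce[i,0]-380)<40:
        c=max(cv2.findContours((l==i).astype(np.uint8),0,1)[0],key=cv2.contourArea);e=cv2.fitEllipse(cv2.convexHull(c));print(e)
        X=plane(C,e[0],128);q=X[:2]-P;print(X.round(1),np.hypot(*q),np.degrees(np.arctan2(q[1],q[0])))
g=cv2.cvtColor(w,6)
X=plane(C,(163*1.4,387*1.4-420),132);print("cap",X)
X=plane(C,(197*1.4,(443-300)*1.4),117);print("handletop-ish",X)
```

```text
((378.21630859375, 107.17363739013672), (81.82190704345703, 91.95244598388672), 28.897748947143555)
[508.6 182.8 128. ] 106.65659616399275 143.3738933250241
cap [595.65688285 119.153428   132.        ]
handletop-ish [611.26505353 187.97146671 117.        ]
```

{"name": "arm_command", "arguments": {
  "gripper": [40, 40, 40, 40, 40],
  "dp": [
    [0, 0, 0.8],
    [0, 0, 0.8],
    [0, 0, 0.7],
    [0, 0, 0.5],
    [0, 0, 0.4]
  ],
  "twist": [0, 0, 0, 0, 0]
}}

```text
time: 14.88
tool_pos: [619.1, 199.6, 127.0]
tcp_rot: [-3.142, 0.0, -2.296]
contact_force: [-0.2, -0.2, -0.2]
grip_width: 40.2
finger_force: 0.0
```

{"name": "arm_command", "arguments": {
  "gripper": [40, 40, 40, 40, 40],
  "dp": [
    [0, 0, 0.5],
    [0, 0, 0.5],
    [0, 0, 0.5],
    [0, 0, 0.4],
    [0, 0, 0]
  ],
  "twist": [0, 0, 0, 0, 0]
}}

```text
time: 15.5
tool_pos: [618.5, 199.5, 78.9]
tcp_rot: [3.14, -0.001, -2.295]
contact_force: [0.3, 0.2, 1.0]
grip_width: 40.1
finger_force: 0.0
```

{"name": "arm_command", "arguments": {
  "gripper": [30, 20, 10, 8, 8],
  "dp": [
    [0, 0, 0],
    [0, 0, 0],
    [0, 0, 0],
    [0, 0, 0],
    [0, 0, 0]
  ],
  "twist": [0, 0, 0, 0, 0]
}}

```text
time: 16.12
tool_pos: [619.8, 199.2, 80.4]
tcp_rot: [-3.14, 0.001, -2.296]
contact_force: [2.8, -2.8, 1.0]
grip_width: 13.1
finger_force: 30.0
```

```bash
cat >> h.py <<'E'
def lev(*al):
    P=np.array([594.2,119.2]);o=get_obs();q=o["tool_pos"][:2]-P;a=np.arctan2(q[1],q[0]);F=o["contact_force"][:2]
    print("r",np.hypot(*q).round(1),"ang",np.degrees(a).round(2),"Ftan(resist)",(F@[-np.sin(a),np.cos(a)]).round(1),"Frad",(F@[np.cos(a),np.sin(a)]).round(1))
    for b in al:
        b=np.radians(b);print(np.degrees(b));go(*(P+85*np.array([np.cos(b),np.sin(b)])),o["tool_pos"][2])
E
python3 -c "
from h import *
lev(72,66,60,55,50,45,40,35,29)"
```

```text
r 84.0 ang 72.24 Ftan(resist) -3.5 Frad -1.8
72.0
t 16.12 pos [619.8 199.2  80.4] yaw -131.5 F [ 2.8 -2.8  1. ] w 13.1
units [-0.04  0.    0.  ] rows>= 0.0 twist units None
66.0
t 16.12 pos [619.8 199.2  80.4] yaw -131.5 F [ 2.8 -2.8  1. ] w 13.1
units [-0.17 -0.33  0.  ] rows>= 0.3 twist units None
59.99999999999999
t 16.12 pos [619.8 199.2  80.4] yaw -131.5 F [ 2.8 -2.8  1. ] w 13.1
units [-0.26 -0.67  0.  ] rows>= 0.7 twist units None
55.0
t 16.12 pos [619.8 199.2  80.4] yaw -131.5 F [ 2.8 -2.8  1. ] w 13.1
units [-0.3  -0.97  0.  ] rows>= 1.0 twist units None
50.0
t 16.12 pos [619.8 199.2  80.4] yaw -131.5 F [ 2.8 -2.8  1. ] w 13.1
units [-0.32 -1.26  0.  ] rows>= 1.3 twist units None
45.0
t 16.12 pos [619.8 199.2  80.4] yaw -131.5 F [ 2.8 -2.8  1. ] w 13.1
units [-0.32 -1.56  0.  ] rows>= 1.6 twist units None
40.0
t 16.12 pos [619.8 199.2  80.4] yaw -131.5 F [ 2.8 -2.8  1. ] w 13.1
units [-0.29 -1.86  0.  ] rows>= 1.9 twist units None
35.0
t 16.12 pos [619.8 199.2  80.4] yaw -131.5 F [ 2.8 -2.8  1. ] w 13.1
units [-0.23 -2.15  0.  ] rows>= 2.1 twist units None
29.000000000000004
t 16.12 pos [619.8 199.2  80.4] yaw -131.5 F [ 2.8 -2.8  1. ] w 13.1
units [-0.13 -2.49  0.  ] rows>= 2.5 twist units None
```

{"name": "arm_command", "arguments": {
  "gripper": [8, 8, 8, 8, 8],
  "dp": [
    [-0.08, -0.16, 0],
    [-0.07, -0.17, 0],
    [-0.06, -0.17, 0],
    [-0.05, -0.17, 0],
    [0, 0, 0]
  ],
  "twist": [0, 0, 0, 0, 0]
}}

```text
time: 16.75
tool_pos: [634.7, 193.2, 80.3]
tcp_rot: [3.139, -0.002, -2.295]
contact_force: [-4.5, -1.9, 6.5]
grip_width: 13.2
finger_force: 30.0
```

```bash
python3 -c "
from h import *
lev(57.9,50,43.6)"
```

```text
r 84.4 ang 61.28 Ftan(resist) 3.1 Frad -3.8
57.9
t 16.75 pos [634.7 193.2  80.3] yaw -131.5 F [-4.5 -1.9  6.5] w 13.2
units [-0.06 -0.19 -0.  ] rows>= 0.2 twist units None
50.0
t 16.75 pos [634.7 193.2  80.3] yaw -131.5 F [-4.5 -1.9  6.5] w 13.2
units [-0.11 -0.66 -0.  ] rows>= 0.7 twist units None
43.6
t 16.75 pos [634.7 193.2  80.3] yaw -131.5 F [-4.5 -1.9  6.5] w 13.2
units [-0.1  -1.04 -0.  ] rows>= 1.0 twist units None
```

{"name": "arm_command", "arguments": {
  "gripper": [8, 8, 8, 8, 8],
  "dp": [
    [-0.03, -0.1, 0],
    [-0.03, -0.1, 0],
    [-0.01, -0.05, 0],
    [0, 0, 0],
    [0, 0, 0]
  ],
  "twist": [0, 0, 0, 0, 0]
}}

```text
time: 17.38
tool_pos: [639.6, 190.5, 80.2]
tcp_rot: [3.138, -0.004, -2.295]
contact_force: [-7.5, -1.7, 7.1]
grip_width: 13.5
finger_force: 30.0
```

```bash
python3 -c "
from h import *
lev(50,43.6)"
```

```text
r 84.5 ang 57.5 Ftan(resist) 5.4 Frad -5.5
50.0
t 17.38 pos [639.6 190.5  80.2] yaw -131.5 F [-7.5 -1.7  7.1] w 13.5
units [-0.06 -0.44 -0.  ] rows>= 0.4 twist units None
43.6
t 17.38 pos [639.6 190.5  80.2] yaw -131.5 F [-7.5 -1.7  7.1] w 13.5
units [-0.05 -0.82 -0.  ] rows>= 0.8 twist units None
```

{"name": "arm_command", "arguments": {
  "gripper": [8, 8, 8, 8, 8],
  "dp": [
    [0, -0.2, 0],
    [0, -0.2, 0],
    [0, -0.2, 0],
    [0.02, -0.15, 0],
    [0, 0, 0]
  ],
  "twist": [0, 0, 0, 0, 0]
}}

```text
time: 18.0
tool_pos: [654.7, 178.2, 80.4]
tcp_rot: [3.14, -0.001, -2.295]
contact_force: [-3.3, 0.1, 6.2]
grip_width: 13.4
finger_force: 30.0
```

```bash
python3 -c "
from h import *
lev(43.6,36,29.2)"
```

```text
r 84.5 ang 44.29 Ftan(resist) 2.4 Frad -2.3
43.6
t 18.0 pos [654.7 178.2  80.4] yaw -131.5 F [-3.3  0.1  6.2] w 13.4
units [-0.02 -0.04 -0.  ] rows>= 0.0 twist units None
36.0
t 18.0 pos [654.7 178.2  80.4] yaw -131.5 F [-3.3  0.1  6.2] w 13.4
units [ 0.05 -0.49 -0.  ] rows>= 0.5 twist units None
29.200000000000003
t 18.0 pos [654.7 178.2  80.4] yaw -131.5 F [-3.3  0.1  6.2] w 13.4
units [ 0.16 -0.88 -0.  ] rows>= 0.9 twist units None
```

{"name": "arm_command", "arguments": {
  "gripper": [8, 8, 8, 8, 8],
  "dp": [
    [0.02, -0.08, 0],
    [0, 0, 0],
    [0.03, -0.2, 0],
    [0.04, -0.2, 0],
    [0.04, -0.2, 0]
  ],
  "twist": [0, 0, 0, 0, 0]
}}

```text
time: 18.62
tool_pos: [664.8, 165.9, 80.4]
tcp_rot: [3.138, 0.0, -2.295]
contact_force: [-5.2, 3.1, 5.5]
grip_width: 13.2
finger_force: 30.0
```

```bash
python3 -c "
from h import *
lev(29.2)"
```

```text
r 84.7 ang 33.5 Ftan(resist) 5.4 Frad -2.6
29.200000000000003
t 18.62 pos [664.8 165.9  80.4] yaw -131.5 F [-5.2  3.1  5.5] w 13.2
units [ 0.06 -0.25 -0.  ] rows>= 0.2 twist units None
```

{"name": "arm_command", "arguments": {
  "gripper": [8, 8, 8, 8, 8],
  "dp": [
    [0.03, -0.1, 0],
    [0, 0, 0],
    [0, 0, 0],
    [0, 0, 0],
    [0, 0, 0]
  ],
  "twist": [0, 0, 0, 0, 0]
}}

```text
time: 19.25
tool_pos: [666.7, 163.1, 80.4]
tcp_rot: [3.139, 0.0, -2.295]
contact_force: [-3.3, 3.1, 5.5]
grip_width: 13.1
finger_force: 30.0
```

```bash
python3 -c "
from h import *
lev(29.2)"
```

```text
r 84.7 ang 31.22 Ftan(resist) 4.3 Frad -1.2
29.200000000000003
t 19.25 pos [666.7 163.1  80.4] yaw -131.5 F [-3.3  3.1  5.5] w 13.1
units [ 0.03 -0.12 -0.  ] rows>= 0.1 twist units None
```

{"name": "arm_command", "arguments": {
  "gripper": [8, 8, 8, 8, 8],
  "dp": [
    [0.01, -0.05, 0],
    [0, 0, 0],
    [0, 0, 0],
    [0, 0, 0],
    [0, 0, 0]
  ],
  "twist": [0, 0, 0, 0, 0]
}}

```text
time: 19.88
tool_pos: [667.4, 161.9, 80.3]
tcp_rot: [3.14, 0.0, -2.295]
contact_force: [-4.2, 3.0, 5.0]
grip_width: 13.5
finger_force: 30.0
```

```bash
python3 -c "
from h import *
lev(29.2)"
```

```text
r 84.8 ang 30.24 Ftan(resist) 4.7 Frad -2.1
29.200000000000003
t 19.88 pos [667.4 161.9  80.3] yaw -131.5 F [-4.2  3.   5. ] w 13.5
units [ 0.01 -0.06 -0.  ] rows>= 0.1 twist units None
```

{"name": "arm_command", "arguments": {
  "gripper": [8, 8, 8, 8, 8],
  "dp": [
    [0.01, -0.04, 0],
    [0, 0, 0],
    [0, 0, 0],
    [0, 0, 0],
    [0, 0, 0]
  ],
  "twist": [0, 0, 0, 0, 0]
}}

```text
time: 20.5
tool_pos: [668.0, 160.9, 80.4]
tcp_rot: [3.14, 0.0, -2.295]
contact_force: [-4.3, 1.7, 5.7]
grip_width: 13.7
finger_force: 30.0
```

```bash
python3 -c "
from h import *
lev(29.2)"
```

```text
r 84.8 ang 29.48 Ftan(resist) 3.6 Frad -2.9
29.200000000000003
t 20.5 pos [668.  160.9  80.4] yaw -131.5 F [-4.3  1.7  5.7] w 13.7
units [-0.   -0.02 -0.  ] rows>= 0.0 twist units None
```

{"name": "arm_command", "arguments": {
  "gripper": [8, 8, 8, 8, 8],
  "dp": [
    [0.01, -0.03, 0],
    [0, 0, 0],
    [0, 0, 0],
    [0, 0, 0],
    [0, 0, 0]
  ],
  "twist": [0, 0, 0, 0, 0]
}}

```text
time: 21.12
tool_pos: [668.3, 160.5, 80.4]
tcp_rot: [3.139, 0.0, -2.295]
contact_force: [-3.7, 2.7, 5.6]
grip_width: 13.2
finger_force: 30.0
```

```bash
python3 -c "
from h import *
lev(28.5)"
```

```text
r 84.8 ang 29.12 Ftan(resist) 4.2 Frad -1.9
28.500000000000004
t 21.12 pos [668.3 160.5  80.4] yaw -131.5 F [-3.7  2.7  5.6] w 13.2
units [ 0.01 -0.04 -0.  ] rows>= 0.0 twist units None
```

{"name": "arm_command", "arguments": {
  "gripper": [8, 8, 8, 8, 8],
  "dp": [
    [0.01, -0.04, 0],
    [0, 0, 0],
    [0, 0, 0],
    [0, 0, 0],
    [0, 0, 0]
  ],
  "twist": [0, 0, 0, 0, 0]
}}

```text
time: 21.75
tool_pos: [668.6, 160.0, 80.3]
tcp_rot: [3.139, 0.0, -2.295]
contact_force: [-4.2, 4.0, 6.0]
grip_width: 13.2
finger_force: 30.0
```

```bash
python3 -c "
from h import *
lev(28.5)"
```

```text
r 84.8 ang 28.77 Ftan(resist) 5.5 Frad -1.7
28.500000000000004
t 21.75 pos [668.6 160.   80.3] yaw -131.5 F [-4.2  4.   6. ] w 13.2
units [-0.   -0.02 -0.  ] rows>= 0.0 twist units None
```

{"name": "arm_command", "arguments": {
  "gripper": [8, 8, 8, 8, 8],
  "dp": [
    [0.01, -0.03, 0],
    [0, 0, 0],
    [0, 0, 0],
    [0, 0, 0],
    [0, 0, 0]
  ],
  "twist": [0, 0, 0, 0, 0]
}}

```text
time: 22.38
tool_pos: [668.8, 159.7, 80.3]
tcp_rot: [3.138, 0.0, -2.295]
contact_force: [-5.4, 4.5, 5.9]
grip_width: 13.2
finger_force: 30.0
```

Run:
```python
from h import *
lev()
o=get_obs()
w=capture("wrist");s=capture("side");t=capture("top");C=cam("wrist",o)
cv2.imwrite("pics/w5.png",w[:,:,::-1])
f=lambda x:cv2.resize(x,None,fx=4,fy=4,interpolation=cv2.INTER_CUBIC)
A=np.hstack([f(t[190:265,180:280]),f(s[220:295,250:350])])
B=cv2.resize(w,(400,300));B=np.hstack([B,cv2.resize(t[120:345,150:450],(400,300))])
cv2.imwrite("pics/c5.png",np.vstack([A,B])[:,:,::-1])
print("lens",proj(C,(506,185,136)),"mould",proj(C,(506,185.3,34)))
```

```text
r 84.9 ang 28.5 Ftan(resist) 6.5 Frad -2.6
lens [739.32369755  85.08989817] mould [504.50748907 100.99022359]
```

View pics/c5.png

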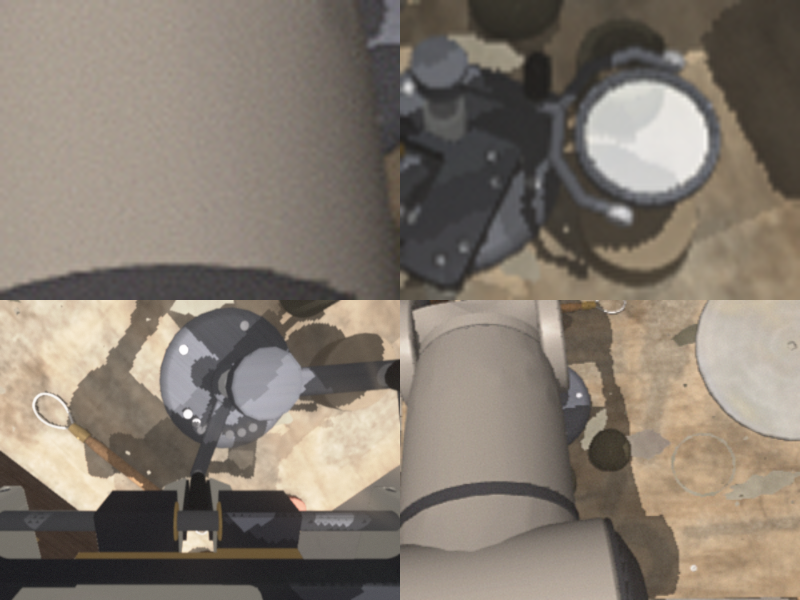

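The side panel shows the lens level at (649,138) over the mould, with the mould's rim at (640,275). The wrist panel shows the handle gripped. I'll do one last check of the lens centre.

Run:
```python
from h import *
S=cam("side");P=np.array([594.2,119.2]);s=lambda u,v:(250+(u-400)/4-.4,220+v/4-.4)
for uv,z in(((649,138),136),((651,138),138)):
    X=plane(S,s(*uv),z);q=X[:2]-P;print(X.round(1),np.hypot(*q),np.degrees(np.arctan2(q[1],q[0])))
Q=np.array([plane(S,s(*p),34)[:2] for p in [(696,205),(694,235),(680,257),(655,270),(625,270),(600,260)]])
from scipy.optimize import least_squares
f=least_squares(lambda c:np.hypot(*(Q-c).T)-33,Q.mean(0));print(f.x,f.fun)
```

```text
[506.2 186.  136. ] 110.47838964040068 142.77649495772064
[505.7 187.1 138. ] 111.53986786470955 142.49648892022438
[505.81151306 186.98414276] [ 0.23026324 -0.04613814  0.1613177  -0.14335248 -0.35857047  0.54241399]
```

The lens centre is within about 1 mm of the mould's axis and the third click is seated. Handing in.

```bash
python3 -c "
from h import *
lev();print(close_job())"
```

```text
r 84.9 ang 28.51 Ftan(resist) 6.5 Frad -3.0
the job is handed in; nothing more can be done
None
```

I handed the job in at about 22.5 s with the lens level and within about 1 mm of the mould's centre, and the gripper still holding the focus lever at the third click (about 0.76 rad); the tube and ball were never touched.

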